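# Refill the spacer tube from the screw-top canister

## Robot

A 6-joint arm with a two-finger parallel gripper is mounted at the origin on the work surface. World frame = base frame: x ahead of the robot, y to its left, z up, the work surface at z = 0. Lengths are in m, angles in rad, forces in N, time in s.
With the tool pointing down it reaches from about 0.35 to 0.85 m from the base axis. Payload 8.1 kg.
Tool frame: the origin (TCP) lies between the finger pads; the fingertips stand 11 mm ahead of it and the grasp point (between the pads) lies 8 mm behind it (robot.tips_ahead is the distance from the TCP to the fingertips, in m); z points along the fingers, y is the line along which they close (so a half turn about z gives the same grasp; the last joint's range is limited). The gripper opens to 93 mm and grips with 3 to 60 N. Pads are 15 mm wide; open, the fingers measure 128 mm over their backs; the gripper's body (75 mm by 188 mm) begins 65 mm behind the grasp point.
Start: joints at [1.1, 0.13, 1.488, -0, 1.523, -0.085], TCP at [0.226, 0.556, 0.23] pointing down, gripper open.
Joint ranges: [-2.96, 2.96], [-0.89, 2.26], [0.02, 2.5], [-1.34, 4.48], [0, 2.73], [-2.66, 2.66]. Speed limits (rad/s): [2.39, 2.39, 2.79, 3.14, 3.14, 3.14].

## Interface

Orientations are given as a rotation vector (axis times angle).
In Python, from plant import robot gives the robot as it stands. The module is installed in compiled form; this text tells all that it offers.
- The arm moves only by the tool move_arm, never from a script. Its argument "deltas" is one flat list of numbers, 7 for each row, row after row: the shift along the tool's x, y, z in m, then the turn, a rotation vector about the tool's x, y, z in rad, then the opening, from 0 (shut) to 1 (fully open). A call has 1 to 12 rows; each row is the pose to reach, as a shift and turn from the pose commanded when the call began, along the tool's axes at that moment; what a row does not reach only later rows make up. A row lasts 1/8 s, in which the tool goes at most 62.5 mm and 10.7 degrees, less where a joint would pass 70% of its speed; a pose out of reach is approached as far as the arm can. A call with a gripper value outside its range is refused whole. The fingers move at their own pace and stop on an object; "squeeze" is the grip in N (left out, the last holds). Time passes only in rows, so rows that repeat a pose let the fingers close. It gives the time, the measured TCP pose, the force, the opening and the grip force at its end, in the units of the state.
- robot.read_state(): the state, without advancing time (a new reading comes with each control period).
- robot.read_camera(name): name is "side" or "top"; returns (picture, depth): 400x640x3 uint8, red, green, blue; 400x640 float32, m along the optical axis (not along the pixel's ray), 0 where there is no reading.
- robot.camera_model(name): a dict with "K" (3x3 intrinsics, pixels), "R" (3x3) and "t" (3): a world point X has camera coordinates R X + t. Camera axes: x right, y down, z forward; pixel columns grow to the right and rows downward; lengths in m; the calibration is good to about 2 mm. A picture is of the moment at which its call begins. camera_model takes no time and is no camera call.
- robot.close_job(): hands the job in; it is judged then, once.
Trained networks look in the newest picture that a camera, given by its name, has taken for a name from the list of things; names that differ only in an ending like _2 or _b are one class to them, and where a whole thing is asked for, a point or a joint stands for the part that bears it (a point fixed in the world has none). Each returns a list of dicts, best first, with "confidence" (0 to 1); they miss things now and then, are a little off and sometimes report something else, mostly with a low value. They report only what shows in the picture. A call takes as long as a camera call.
- robot.recognise(camera, label): "uv" ([column, row] in pixels, amid what is visible of it).
The state is a dict: "t": time; "q": joint angles; "dq": joint speeds; "joint_torque": joint torques, N m; "tool_pos": TCP position; "orientation": TCP orientation; "force": force on the tool from outside, world axes, zero at the start; "wrist_torque": the same for the moment, N m; "opening": finger opening in m; "gripper_force": force on a finger pad.
Only numpy, scipy, OpenCV 4.12 (cv2) and the standard library are available. Lean on these libraries where they do the work, as an engineer would, in place of code of your own. Each camera call takes 0.05 s, during which the arm holds its last target. There are 200 camera calls.

## Task

Unscrew the blue cap from the clear canister and lay it upright on the cork mat, then tip the canister right over with the crank so that its orange spacers pour through the red funnel into the clear tube, and swing it back upright. Drop the stray orange spacers lying on the table through the funnel into the tube as well, at whatever point suits you, and finish with the cap screwed fully home on the upright canister. Leave everything else on the table where it is.

Things in the scene. Friction and masses are not known exactly. Their poses are not given: they have to be found in the camera images.
- cap_knob (a point): Blue screw cap, 90 g: 86 mm across, 32 mm high (skirt and flat top), with a round ridged knob on top, 42 mm across, 30 mm high, to grip. Point: on the axis half-way up the knob, 15 mm above the flat top, 47 mm above the skirt's lower edge; z up along the axis. Screwed home (as at the start) it lies 19 mm above the mouth point, its yaw 0 to 0.2 rad (modulo 120 degrees) from the station's.
- cap_skirt (a point): Centre of the open lower edge of the cap's skirt. Thread: right-hand, 24 mm per turn, three equal starts (alike every 120 degrees). Counter-clockwise from above unscrews; it comes free after about 290 degrees, 19 mm up, and before that cannot be pulled off. It stays where it is left in the thread.
- mouth (a point): Centre of the canister's mouth rim; z out of the mouth. To put the cap on: set it centrally (2 mm play) and turn clockwise while following it down; with its yaw 290 to 330 degrees (modulo 120) above the station's the thread catches at once, else within a further 120 degrees. Clear round canister, 58 mm inside, 64 outside, 111 deep, white thread 75 mm across; mouth 65 mm above the hinge when upright.
- canister (a joint): Tilt of the canister on its hinge, rad: 0 = upright, at a stop; 2.2 = tipped right over, mouth down over the funnel, at the other stop. It is moved by the crank and stays where it is left (0.5 N m of friction, about 7 N at the crank grip).
- hinge (a point): Point of the hinge axis in the middle of the canister, 229 mm above the table, on the fixed filling station. x = hinge axis (away from the robot at yaw 0; crank at -x), z up, funnel towards -y; its yaw is the station's. Tipping turns the canister about +x: the mouth goes from +z over to -y. Two posts at x = -58 and +58 mm, 12 mm thick, 40 wide, 245 high.
- crank_grip (a point): Middle of the crank's round red hand grip, 13 mm thick, 70 mm long, parallel to the hinge axis, 115 mm from the canister's axis along hinge -x and 75 mm from the hinge axis. Upright: 63 degrees to the +y side of straight above the hinge; tipped: 63 degrees to the -y side; so its arc stays above the hinge and it can be pinched from above and may turn between the fingers.
- funnel_rim (a point): Centre of the funnel's upper rim, 159 mm above the table. Red funnel, 158 mm across at the rim, 54 mm deep, about 65 mm throat, fixed on a clear tube. z up, same yaw as the hinge.
- tube_floor (a point): Centre of the inner floor of the clear tube under the funnel: 72 mm inside, 78 mm outside, its inside reaching from 12 mm to 105 mm above the table.
- mat_top (a point): Centre of the top of a fixed round cork mat, 120 mm across and 4 mm thick, where the cap is laid while it is off.
- full0_mid (a point): An orange eight-sided spacer, 22 mm across flats and 40 mm long, 20 g, that starts standing inside the canister (may be absent). Point: its centre; z along its length.
- full1_mid (a point): An orange eight-sided spacer, 22 mm across flats and 40 mm long, 20 g, that starts standing inside the canister (may be absent). Point: its centre; z along its length.
- full2_mid (a point): An orange eight-sided spacer, 22 mm across flats and 40 mm long, 20 g, that starts standing inside the canister (may be absent). Point: its centre; z along its length.
- stray0_mid (a point): A stray orange eight-sided spacer, 22 mm across flats and 40 mm long, 20 g, that starts lying on the table (may be absent). Point: its centre; x along its length.
- stray1_mid (a point): A stray orange eight-sided spacer, 22 mm across flats and 40 mm long, 20 g, that starts lying on the table (may be absent). Point: its centre; x along its length.
- stray2_mid (a point): A stray orange eight-sided spacer, 22 mm across flats and 40 mm long, 20 g, that starts lying on the table (may be absent). Point: its centre; x along its length.
- tape: Bystander: roll of beige masking tape lying flat, 100 mm across, 45 mm high; origin under its centre.
- caliper: Bystander: steel caliper lying flat, 170 mm long, 9 mm high; origin under its beam's middle, x along the beam.
- screwdriver: Bystander: screwdriver lying on the table, 190 mm long; x along it.
- pen: Bystander: yellow pen lying on the table, 130 mm long, 11 mm high; x along it.
- tyre: Bystander: black model wheel lying flat, 100 mm across, 42 mm high.

How it is judged:
On the way, in this order (a step that is already met when the one before it is completed fails the run):
1. the cap lies upright on the cork mat, let go (horizontal distance between cap_knob and mat_top below 0.05 m and height (world z) of cap_knob below 0.06 m and angle between cap_knob's own z axis and vertical below 0.2 rad and contact force between cap and the fingers below 0.1 N), for 0.2 s.
2. the canister is tipped right over (more than 1.9 rad) (value of joint canister above 1.9 rad), for 0.1 s.
3. the canister is upright again, with its spacers out of it (value of joint canister below 0.1 rad and height (world z) of each of full0_mid, full1_mid, full2_mid below 0.165 m), for 0.2 s.
At the end, for the whole second after the job is handed in: Every orange spacer lies inside the clear tube (centre within 36 mm of its axis and less than 105 mm above the table, below the funnel), the canister is upright (within 0.06 rad) and the cap is screwed fully home (within 3 mm of its starting height on the mouth, level, and at rest) (horizontal distance between cap_knob and mouth below 0.006 m and z of cap_knob in the frame of mouth between 0.015 and 0.022 m and angle between cap_knob's own z axis and vertical below 0.1 rad and value of joint canister below 0.06 rad and linear speed of cap below 0.02 m/s and horizontal distance between each of full0_mid, full1_mid, full2_mid, stray0_mid, stray1_mid, stray2_mid and tube_floor below 0.036 m and height (world z) of full0_mid between 0 and 0.105 m and height (world z) of full1_mid between 0 and 0.105 m and height (world z) of full2_mid between 0 and 0.105 m and height (world z) of stray0_mid between 0 and 0.105 m and height (world z) of stray1_mid between 0 and 0.105 m and height (world z) of stray2_mid between 0 and 0.105 m); the robot touches nothing.
It fails at once if the tape is disturbed (moved more than 30 mm) (distance of tape from where it was at the start of the episode above 0.03 m).
It fails at once if the caliper is disturbed (moved more than 30 mm) (distance of caliper from where it was at the start of the episode above 0.03 m).
It fails at once if the screwdriver is disturbed (moved more than 30 mm) (distance of screwdriver from where it was at the start of the episode above 0.03 m).
It fails at once if the pen is disturbed (moved more than 30 mm) (distance of pen from where it was at the start of the episode above 0.03 m).
It fails at once if the tyre is disturbed (moved more than 30 mm) (distance of tyre from where it was at the start of the episode above 0.03 m).
Of full0, full1, full2 only 2 to 3 are there at a start; the rules pass over those that are not, and their reading is None.
Of stray0, stray1, stray2 only 1 to 3 are there at a start; the rules pass over those that are not, and their reading is None.
At some moment in a run one of stray0, stray1, stray2 may be knocked a few centimetres aside while the robot is not near it.
Once in a run the grip may slacken for a moment while it holds something.
It also fails if it takes over 210 s, if anything falls off the work surface, if the arm or the gripper's body presses on something with over 40 N, if the wrist force passes 120 N, or if a joint passes its speed limit or range.

## Working session

There is one attempt and no reset: what is moved stays moved. The work goes in short steps, Python scripts to look and compute and a tool call to move; the robot and the scene stay as the last step left them, time stands still between calls to the robot, and variables do not carry over. Pictures are saved under pics/ and viewed, at most 14 in all, crops included, and the job is handed in when it is done.

Besides the shell and the picture viewer there is one more tool, called after "Emit:" in YAML: its name, and indented under it one key for each argument. move_arm: Moves the arm, as the interface text tells. Its arguments: {"type":"object","properties":{"deltas":{"type":"array","items":{"type":"number"}},"squeeze":{"type":"number"}},"required":["deltas"]}

```bash
mkdir -p pics; cat > h.py <<'E'
import numpy as np, cv2
from plant import robot
from scipy.spatial.transform import Rotation as Ro
def snap(c,name):
    p,d=robot.read_camera(c); cv2.imwrite(f'pics/{name}.png',p[:,:,::-1]); np.save(f'pics/{name}.npy',d); return p,d
def back(c,uv,z):
    m=robot.camera_model(c);K,R,t=[np.array(m[k]) for k in('K','R','t')]
    return R.T@(z*np.linalg.inv(K)@np.array([uv[0],uv[1],1.])-t)
def proj(c,X):
    m=robot.camera_model(c);K,R,t=[np.array(m[k]) for k in('K','R','t')]
    x=K@(R@np.array(X)+t); return x[:2]/x[2]
def cloud(c,d):
    m=robot.camera_model(c);K,R,t=[np.array(m[k]) for k in('K','R','t')]
    v,u=np.mgrid[:d.shape[0],:d.shape[1]]
    P=np.stack([u*d,v*d,d],-1)@np.linalg.inv(K).T
    return (P-t)@R
def dep(d,uv,r=2):
    u,v=[int(round(x)) for x in uv]; w=d[max(v-r,0):v+r+1,max(u-r,0):u+r+1]; w=w[w>0]; return np.median(w) if w.size else 0
E
python3 - <<'E'
from h import *
s=robot.read_state(); print(s['t'],s['tool_pos'],s['orientation'],s['opening'],robot.tips_ahead)
for c in('side','top'):
    p,d=snap(c,c+'0'); m=robot.camera_model(c); print(c,m['K'][0],-np.array(m['R']).T@m['t'])
    for l in ['cap_knob','cap_skirt','mouth','hinge','crank_grip','funnel_rim','tube_floor','mat_top','full0_mid','stray0_mid','tape','caliper','screwdriver','pen','tyre']:
        for r in robot.recognise(c,l)[:4]:
            uv=r['uv'];z=dep(d,uv); print(l,np.round(r['confidence'],2),np.round(uv),np.round(back(c,uv,z),3) if z else None)
E
```

```text
0.0 [0.22551167 0.55539491 0.22857658] [-6.02181044e-01 -3.08284957e+00  2.86111081e-03] 0.09319392492959315 0.011
side [408.58911638   0.         317.01023395] [ 0.15645559 -0.52818294  1.02962138]
cap_knob 0.79 [280. 138.] [0.568 0.162 0.313]
cap_skirt 0.8 [280. 144.] [0.563 0.159 0.298]
cap_skirt 0.23 [212. 204.] [0.391 0.324 0.024]
mouth 0.94 [278. 160.] [0.554 0.161 0.243]
mouth 0.33 [299. 206.] [0.563 0.086 0.111]
hinge 0.76 [303. 203.] [0.581 0.095 0.101]
crank_grip 0.62 [274. 163.] [0.546 0.17  0.229]
funnel_rim 0.57 [301. 205.] [0.571 0.091 0.104]
tube_floor 0.95 [300. 202.] [0.573 0.097 0.112]
tube_floor 0.43 [275. 162.] [0.548 0.168 0.235]
mat_top 0.81 [336. 306.] [ 0.482 -0.177  0.004]
stray0_mid 0.43 [298. 206.] [0.558 0.086 0.114]
tape 0.73 [280. 142.] [0.569 0.163 0.301]
tape 0.57 [290. 266.] [ 0.455 -0.005  0.01 ]
caliper 0.66 [410. 270.] [ 0.712 -0.228  0.011]
screwdriver 0.5 [213. 207.] [0.385 0.312 0.023]
screwdriver 0.28 [276. 162.] [0.549 0.166 0.236]
pen 0.62 [331. 364.] [ 0.375 -0.286  0.007]
tyre 0.66 [256. 151.] [0.625 0.429 0.038]
top [380.00452672   0.         322.58067028] [0.34100405 0.03837015 1.35362843]
cap_knob 0.88 [272. 185.] [0.569 0.177 0.328]
cap_skirt 0.56 [272. 187.] [0.565 0.178 0.327]
mouth 0.63 [270. 186.] [0.567 0.184 0.328]
mouth 0.49 [253. 213.] [0.497 0.234 0.266]
hinge 0.74 [299. 206.] [0.543 0.112 0.149]
crank_grip 0.72 [251. 216.] [0.49  0.24  0.269]
funnel_rim 0.65 [302. 205.] [0.547 0.1   0.136]
tube_floor 0.87 [305. 204.] [0.555 0.092 0.123]
stray0_mid 0.23 [388. 196.] [ 0.612 -0.201  0.008]
tape 0.79 [350. 236.] [ 0.46  -0.062  0.042]
caliper 0.72 [397. 168.] [ 0.718 -0.234  0.008]
caliper 0.53 [255. 216.] [0.526 0.274 0.012]
pen 0.62 [404. 263.] [ 0.374 -0.257  0.006]
tyre 0.56 [216. 179.] [0.649 0.415 0.034]
```

View pics/side0.png

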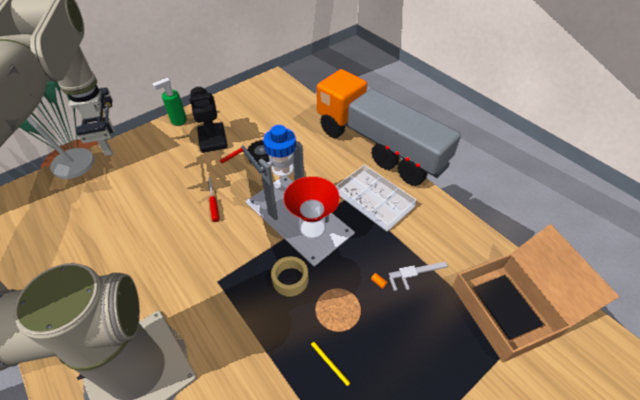

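View pics/top0.png

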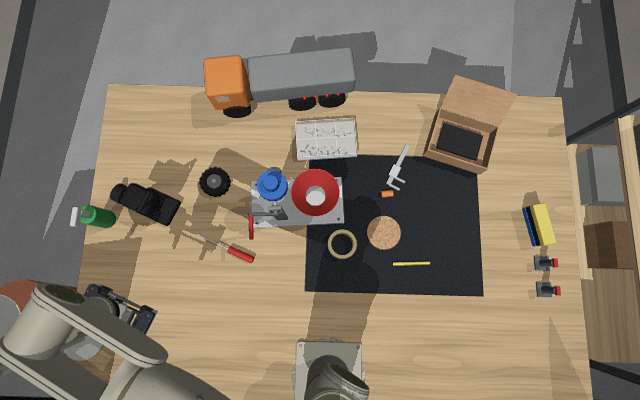

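The side view shows the cap at (280,138), the funnel at (312,197), one stray at (379,281) just beside the caliper jaw at (395,280), and the mat at (338,310). The top view shows the same objects, with the cap at (272,184), the funnel at (315,192), the crank grip as a red bar at (251,226), the stray at (387,194) and the mat at (384,232). Next I measure these with colour plus depth.

```bash
python3 - <<'E'
from h import *
for c in('top','side'):
    p=cv2.imread(f'pics/{c}0.png'); d=np.load(f'pics/{c}0.npy'); C=cloud(c,d); h=cv2.cvtColor(p,cv2.COLOR_BGR2HSV)
    H,S,V=h[...,0].astype(int),h[...,1],h[...,2]
    X=C
    ok=(d>0)&(X[...,0]>.2)&(X[...,0]<.85)&(abs(X[...,1])<.5)
    M={'blue':(H>95)&(H<130)&(S>130),'red':((H<6)|(H>174))&(S>150),'orange':(H>=6)&(H<16)&(S>190)&(V>120),'yellow':(H>22)&(H<33)&(S>200)&(V>120)}
    for k,m in M.items():
        n,lab,st,ce=cv2.connectedComponentsWithStats((m&ok).astype(np.uint8))
        for i in range(1,n):
            if st[i,4]<12: continue
            q=X[lab==i]; zt=np.percentile(q[:,2],97)
            print(c,k,st[i],'ctr',np.round(np.median(q,0),3),'min',np.round(np.percentile(q,2,axis=0),3),'max',np.round(np.percentile(q,98,axis=0),3))
            if k=='orange':
                r=cv2.minAreaRect(np.float32(q[:,:2])); print(r)
            if k=='blue':
                for lo,hi in((zt-.008,zt+.01),(zt-.04,zt-.022)):
                    s=q[(q[:,2]>lo)&(q[:,2]<hi)]; print('  slab',len(s),s.mean(0).round(4),cv2.minEnclosingCircle(np.float32(s[:,:2])))
            if k=='red' and st[i,4]>600:
                s=q[q[:,2]>zt-.012]; print('  rim',zt,cv2.minEnclosingCircle(np.float32(s[:,:2])))
    # mat
    m=ok&(H>5)&(H<20)&(S>60)&(X[...,1]<-.1)&(X[...,1]>-.26)&(X[...,0]>.38)&(X[...,0]<.58)&(V>70)
    n,lab,st,ce=cv2.connectedComponentsWithStats(m.astype(np.uint8)); i=1+st[1:,4].argmax(); q=X[lab==i]; print('mat',np.median(q[:,2]),cv2.minEnclosingCircle(np.float32(q[:,:2])))
    # posts tops: high, not blue
    m=ok&(X[...,2]>.232)&(X[...,2]<.26)&(X[...,0]>.4)&(S<90)
    n,lab,st,ce=cv2.connectedComponentsWithStats(m.astype(np.uint8))
    for i in range(1,n):
        if st[i,4]>8: q=X[lab==i]; print('gray',st[i],q.mean(0).round(3),cv2.minAreaRect(np.float32(q[:,:2])))
E
```

```text
top blue [257 170  31  31 734] ctr [0.572 0.18  0.298] min [0.537 0.144 0.279] max [0.617 0.221 0.331]
  slab 177 [0.5775 0.1826 0.3277] ((0.5781238675117493, 0.18221276998519897), 0.021180860698223114)
  slab 503 [0.5747 0.181  0.2976] ((0.5775911808013916, 0.18270251154899597), 0.04319610074162483)
top red [ 291  168   48   48 1446] ctr [0.601 0.063 0.139] min [ 0.518 -0.01   0.107] max [0.661 0.132 0.16 ]
  rim 0.15960153290930953 ((0.5891688466072083, 0.06119761988520622), 0.0782935619354248)
top red [249 215   4  24  92] ctr [0.459 0.239 0.268] min [0.426 0.234 0.264] max [0.49  0.246 0.273]
top red [227 247  27  16 184] ctr [0.389 0.314 0.023] min [0.366 0.273 0.015] max [0.41  0.357 0.029]
mat 0.003613956355636776 ((0.48054856061935425, -0.18579751253128052), 0.06181088835000992)
gray [267 167  14   5  40] [0.639 0.185 0.242] ((0.641051709651947, 0.18606430292129517), (0.03923918679356575, 0.012938367202877998), 83.30755615234375)
gray [253 201  29  15 159] [0.511 0.188 0.244] ((0.5050269961357117, 0.19380314648151398), (0.0407736636698246, 0.08030489832162857), 40.71778869628
[... 755 characters left out ...]
0.621 -0.199  0.019] min [ 0.609 -0.217  0.001] max [ 0.63  -0.172  0.025]
((0.6198469400405884, -0.19278761744499207), (0.022283554077148438, 0.048852890729904175), 1.3257471323013306)
side yellow [311 342  39  44 267] ctr [ 0.375 -0.282  0.009] min [ 0.369 -0.344 -0.001] max [ 0.382 -0.218  0.013]
mat 0.004273741280176909 ((0.48189082741737366, -0.18490271270275116), 0.06318437308073044)
gray [297 142   6   8  33] [0.635 0.174 0.242] ((0.6363418102264404, 0.17488521337509155), (0.010377354919910431, 0.02036319486796856), 12.482638359069824)
gray [244 152  50  20 336] [0.533 0.174 0.243] ((0.532288670539856, 0.17609673738479614), (0.05417584627866745, 0.1338363140821457), 52.99494171142578)
```

```bash
cat >> h.py <<'E'
def to(P,q6=None,level=True):
    """shift and turn (tool frame) from the measured pose to world P, tool down, last joint q6 (None: keep yaw)"""
    s=robot.read_state(); p=np.array(s['tool_pos']); R0=Ro.from_rotvec(s['orientation']).as_matrix(); q=s['q']
    x=R0[:,0]; psi=np.arctan2(x[1],x[0])
    if q6 is not None: psi+= (np.arctan2(P[1],P[0])-q[0])-(q6-q[5])
    R1=np.array([[np.cos(psi),np.sin(psi),0],[np.sin(psi),-np.cos(psi),0],[0,0,-1]])
    rv=Ro.from_matrix(R0.T@R1).as_rotvec()
    print('t %.2f'%s['t'],'pos',p.round(4),'q',np.round(q,2),'yaw of y',np.round(np.degrees(np.arctan2(R0[1,1],R0[0,1])),1),'open %.4f grip %.1f'%(s['opening'],s['gripper_force']),'F',np.round(s['force'],1))
    print('shift',(R0.T@(np.array(P)-p)).round(4),'turn',rv.round(3)); return R0
E
python3 - <<'E'
from h import *
R0=to([.2255,.5554,.42]);print(R0.round(3))
to([.577,.181,.40],2.0)
E
```

```text
t 1.60 pos [0.2258 0.5559 0.2296] q [ 1.1   0.13  1.49 -0.    1.52 -0.09] yaw of y 67.9 open 0.0929 grip 0.0 F [0.8 0.2 0.3]
shift [ 1.000e-04 -6.000e-04 -1.904e-01] turn [-0.  0. -0.]
[[-0.926  0.376 -0.   ]
 [ 0.376  0.926 -0.   ]
 [-0.    -0.    -1.   ]]
t 1.60 pos [0.2258 0.5559 0.2296] q [ 1.1   0.13  1.49 -0.    1.52 -0.09] yaw of y 67.9 open 0.0929 grip 0.0 F [0.8 0.2 0.3]
shift [-0.4665 -0.2152 -0.1704] turn [-0.     0.     2.881]
```

Emit:
move_arm:
  deltas: [0,0,-0.06,0,0,0.18,1,0,0,-0.12,0,0,0.36,1,0,0,-0.18,0,0,0.54,1,-0.058,-0.027,-0.18,0,0,0.72,1,-0.117,-0.054,-0.18,0,0,0.9,1,-0.175,-0.081,-0.18,0,0,1.08,1,-0.233,-0.108,-0.18,0,0,1.26,1,-0.29,-0.134,-0.18,0,0,1.44,1,-0.35,-0.161,-0.18,0,0,1.62,1,-0.408,-0.188,-0.18,0,0,1.8,1,-0.4665,-0.215,-0.18,0,0,1.98,1,-0.4665,-0.215,-0.18,0,0,1.98,1]

```text
t: 3.1
tool_pos: [0.5789, 0.1778, 0.4086]
orientation: [2.911, 1.179, -0.002]
force: [-0.5, 0.7, -0.2]
opening: 0.0928
gripper_force: 0.0
```

```bash
python3 - <<'E'
from h import *
p,d=snap('top','top1'); C=cloud('top',d); p2,d2=snap('side','side1')
crop=np.hstack([cv2.resize(p[120:270,190:340],(400,400)),cv2.resize(p[140:240,350:450],(400,400))])
cv2.imwrite('pics/c1.png',crop[:,:,::-1])
to([.577,.181,.34],2.3)
E
```

```text
t 3.20 pos [0.5777 0.18   0.409 ] q [0.22 0.15 1.15 0.   1.85 1.01] yaw of y -45.6 open 0.0929 grip 0.0 F [-0.2  0.5  0.1]
shift [ 0.0003 -0.0012  0.069 ] turn [-0.0e+00  1.0e-03  1.2e+00]
```

View pics/c1.png

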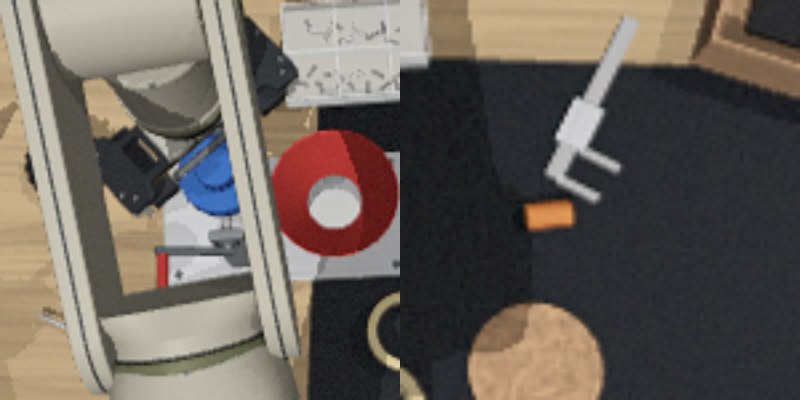

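View pics/top1.png

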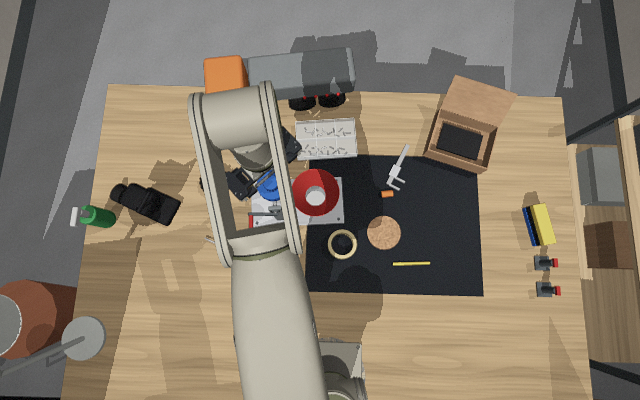

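The crops show a single stray, at full-image pixel (388,194), with the caliper jaw about 15 mm beyond it. The rest of the table is clear. I descend onto the knob with the last joint turned to about 2.2.

Emit:
move_arm:
  deltas: [0,-0.0005,0,0,0,0.18,1,0,-0.0005,0.02,0,0,0.36,1,0,-0.0005,0.04,0,0,0.54,1,0,-0.0005,0.06,0,0,0.72,1,0,-0.0005,0.07,0,0,0.9,1,0,-0.0005,0.08,0,0,1.05,1,0,-0.0005,0.09,0,0,1.2,1,0,-0.0005,0.095,0,0,1.2,1,0,-0.0005,0.095,0,0,1.2,0,0,-0.0005,0.095,0,0,1.2,0,0,-0.0005,0.095,0,0,1.2,0,0,-0.0005,0.095,0,0,1.2,0]
  squeeze: 40

```text
t: 4.7
tool_pos: [0.5768, 0.1815, 0.3149]
orientation: [-3.071, 0.661, -0.001]
force: [0.5, 0.4, 0.4]
opening: 0.0574
gripper_force: 0.0
```

```bash
python3 - <<'E'
from h import *
to([.5775,.181,.313])
E
```

```text
t 4.70 pos [0.5768 0.1815 0.3149] q [0.22 0.12 1.34 0.   1.68 2.21] yaw of y -114.3 open 0.0574 grip 0.0 F [0.5 0.4 0.4]
shift [0.0008 0.0002 0.0019] turn [-0. -0.  0.]
```

Still closing, so I allow a few more rows and then start turning counter-clockwise (negative about tool z).

Emit:
move_arm:
  deltas: [0,0,0.001,0,0,0,0,0,0,0.001,0,0,0,0,0,0,0.001,0,0,0,0,0,0,0.001,0,0,0,0,0,0,0.0003,0,0,-0.17,0,0,0,-0.0003,0,0,-0.34,0,0,0,-0.001,0,0,-0.51,0,0,0,-0.0016,0,0,-0.68,0,0,0,-0.0022,0,0,-0.85,0,0,0,-0.0029,0,0,-1.02,0,0,0,-0.0035,0,0,-1.19,0,0,0,-0.0042,0,0,-1.36,0]

```text
t: 6.2
tool_pos: [0.5766, 0.1815, 0.3187]
orientation: [-2.8, -1.425, 0.001]
force: [-0.4, -0.4, -0.5]
opening: 0.0416
gripper_force: 40.0
```

Emit:
move_arm:
  deltas: [0,0,-0.0006,0,0,-0.17,0,0,0,-0.0013,0,0,-0.34,0,0,0,-0.002,0,0,-0.51,0,0,0,-0.0026,0,0,-0.68,0,0,0,-0.0032,0,0,-0.85,0,0,0,-0.0039,0,0,-1.02,0,0,0,-0.0045,0,0,-1.19,0,0,0,-0.0052,0,0,-1.36,0,0,0,-0.0058,0,0,-1.53,0,0,0,-0.0065,0,0,-1.7,0,0,0,-0.0071,0,0,-1.87,0,0,0,-0.0078,0,0,-2.04,0]

```text
t: 7.7
tool_pos: [0.5777, 0.1815, 0.327]
orientation: [0.252, 3.129, 0.001]
force: [3.6, 0.1, -1.3]
opening: 0.0415
gripper_force: 40.0
```

```bash
python3 - <<'E'
from h import *
p,d=snap('side','side2'); C=cloud('side',d); h=cv2.cvtColor(p,cv2.COLOR_RGB2HSV)
m=(h[...,0]>95)&(h[...,0]<130)&(h[...,1]>130)&(d>0)&(C[...,0]>.5)&(C[...,0]<.65)&(C[...,1]>.1)&(C[...,1]<.25)
q=C[m]; print(len(q),np.percentile(q[:,2],[2,20,50,80,97]).round(4))
to([.5775,.181,.323])
E
```

```text
659 [0.2823 0.2968 0.3105 0.3132 0.3415]
t 7.75 pos [0.5776 0.1816 0.3271] q [ 0.22  0.12  1.32 -0.    1.7  -1.2 ] yaw of y 81.3 open 0.0414 grip 40.0 F [ 5.3  2.2 -1.3]
shift [ 0.0001 -0.0006  0.0041] turn [0.001 0.002 0.   ]
```

Emit:
move_arm:
  deltas: [0,0,-0.0006,0,0,-0.17,0,0,0,-0.0013,0,0,-0.34,0,0,0,-0.002,0,0,-0.51,0,0,0,-0.0026,0,0,-0.68,0,0,0,-0.0032,0,0,-0.85,0,0,0,-0.0039,0,0,-1.02,0,0,0,-0.0046,0,0,-1.2,0,0,0,-0.0046,0,0,-1.2,0,0,0,-0.0046,0,0,-1.2,0.8,0,0,-0.0046,0,0,-1.2,0.8,0,0,-0.0046,0,0,-1.2,0.8,0,0,-0.0046,0,0,-1.2,0.8]

```text
t: 9.25
tool_pos: [0.5766, 0.1814, 0.3312]
orientation: [1.552, -2.731, 0.0]
force: [-0.8, -0.0, -0.5]
opening: 0.0734
gripper_force: 0.0
```

Emit:
move_arm:
  deltas: [0,0,0,0,0,0.18,0.8,0,0,0,0,0,0.36,0.8,0,0,0,0,0,0.54,0.8,0,0,0,0,0,0.72,0.8,0,0,0,0,0,0.9,0.8,0,0,0,0,0,1.08,0.8,0,0,0,0,0,1.26,0.8,0,0,0,0,0,1.44,0.8,0,0,0,0,0,1.62,0.8,0,0,0,0,0,1.8,0.8,0,0,0,0,0,1.8,0,0,0,0,0,0,1.8,0]

```text
t: 10.75
tool_pos: [0.5767, 0.1815, 0.3312]
orientation: [-1.168, -2.916, 0.0]
force: [0.2, -0.6, -0.1]
opening: 0.0587
gripper_force: 0.0
```

Emit:
move_arm:
  deltas: [0,0,0,0,0,0,0,0,0,0,0,0,0,0,0,0,0,0,0,0,0,0,0,0,0,0,0,0,0,0,-0.0006,0,0,-0.17,0,0,0,-0.0013,0,0,-0.34,0,0,0,-0.002,0,0,-0.5,0,0,0,-0.0026,0,0,-0.64,0,0,0,-0.0026,0,0,-0.64,0]

```text
t: 11.88
tool_pos: [0.5768, 0.1816, 0.3338]
orientation: [0.199, 3.135, 0.0]
force: [2.4, 0.7, -1.7]
opening: 0.041
gripper_force: 40.0
```

```bash
cat >> h.py <<'E'
def cap(name):
    p,d=snap('side',name); C=cloud('side',d); h=cv2.cvtColor(p,cv2.COLOR_RGB2HSV)
    m=(h[...,0]>95)&(h[...,0]<130)&(h[...,1]>130)&(d>0)&(C[...,0]>.4)&(C[...,0]<.65)&(C[...,1]>-.3)&(C[...,1]<.25)
    q=C[m]; print('cap',len(q),np.percentile(q[:,2],[2,20,50,80,97]).round(4),np.percentile(q[:,:2],[2,98],axis=0).round(3))
    return q
E
python3 - <<'E'
from h import *
cap('side3')
to([.5775,.181,.36])
E
```

```text
cap 681 [0.288  0.3022 0.317  0.3197 0.3481] [[0.535 0.138]
 [0.609 0.211]]
t 11.93 pos [0.5768 0.1816 0.3338] q [ 0.22  0.12  1.31  0.    1.71 -1.22] yaw of y 82.6 open 0.0413 grip 40.0 F [0.7 1.3 0.1]
shift [-0.0008 -0.0005 -0.0262] turn [0. 0. 0.]
```

Emit:
move_arm:
  deltas: [0,0,-0.02,0,0,0,0,0,0,-0.06,0,0,0,0,0,0,-0.09,0,0,0,0,0.006,-0.047,-0.09,0,0,0,0,0.012,-0.095,-0.09,0,0,0,0,0.018,-0.143,-0.09,0,0,0,0,0.024,-0.19,-0.09,0,0,0,0,0.03,-0.238,-0.09,0,0,0,0,0.036,-0.286,-0.09,0,0,0,0,0.042,-0.333,-0.09,0,0,0,0,0.047,-0.3757,-0.09,0,0,0,0,0.047,-0.3757,-0.09,0,0,0,0]

```text
t: 13.42
tool_pos: [0.4819, -0.1877, 0.4234]
orientation: [-0.209, -3.133, 0.0]
force: [0.4, 1.1, -2.0]
opening: 0.0415
gripper_force: 40.0
```

```bash
python3 - <<'E'
from h import *
q=cap('side4')
to([.4815,-.185,.0505])
E
```

```text
cap 1118 [0.3757 0.3927 0.4072 0.4101 0.4381] [[ 0.439 -0.231]
 [ 0.504 -0.149]]
t 13.47 pos [ 0.4824 -0.1863  0.4236] q [-0.47 -0.09  1.36  0.    1.87 -1.91] yaw of y 82.5 open 0.0415 grip 40.0 F [-0.2  0.1 -1.3]
shift [0.0007 0.001  0.3731] turn [ 0.    -0.001 -0.   ]
```

View pics/side4.png

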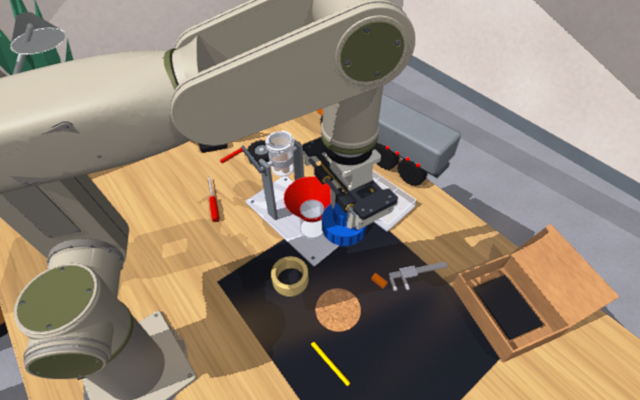

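The side view shows the cap held level at (345,225), the mat clear at (338,310) and the canister open. I lower the cap and open the fingers only to about 60 mm, to keep clear of the tape.

Emit:
move_arm:
  deltas: [0.001,0.001,0.06,0,0,0,0,0.001,0.001,0.12,0,0,0,0,0.001,0.001,0.18,0,0,0,0,0.001,0.001,0.24,0,0,0,0,0.001,0.001,0.3,0,0,0,0,0.001,0.001,0.34,0,0,0,0,0.001,0.001,0.36,0,0,0,0,0.001,0.001,0.368,0,0,0,0,0.001,0.001,0.3725,0,0,0,0,0.001,0.001,0.3725,0,0,0,0,0.001,0.001,0.3725,0,0,0,0.65,0.001,0.001,0.3725,0,0,0,0.65]

```text
t: 14.98
tool_pos: [0.4826, -0.1845, 0.0521]
orientation: [0.198, 3.134, -0.001]
force: [-0.4, 0.1, 0.4]
opening: 0.0565
gripper_force: 0.0
```

Emit:
move_arm:
  deltas: [0,0,0,0,0,0,0.65,0,0,0,0,0,0,0.65,0,0,-0.03,0,0,0,0.65,0,0,-0.08,0,0,0,0.65,0,0,-0.13,0,0,0,0.65]

```text
t: 15.6
tool_pos: [0.4816, -0.184, 0.1824]
orientation: [-0.198, -3.135, -0.001]
force: [0.7, -0.8, 0.8]
opening: 0.0603
gripper_force: 0.0
```

```bash
python3 - <<'E'
from h import *
q=cap('side5'); p,d=snap('top','top5')
C=cloud('side',np.load('pics/side5.npy')); 
pp=cv2.imread('pics/side5.png');h=cv2.cvtColor(pp,cv2.COLOR_BGR2HSV)
for c,pp,D in(('side',pp,np.load('pics/side5.npy')),('top',p[:,:,::-1],d)):
    C=cloud(c,D);h=cv2.cvtColor(np.ascontiguousarray(pp),cv2.COLOR_BGR2HSV)
    m=(h[...,0]>=4)&(h[...,0]<16)&(h[...,1]>150)&(h[...,2]>100)&(abs(C[...,0]-.62)<.06)&(abs(C[...,1]+.195)<.07)
    q=C[m];q=q[q[:,2]>.008];print(c,len(q))
    if len(q)>4: print(np.median(q,0).round(4),cv2.minAreaRect(np.float32(q[:,:2])),q[:,2].max().round(3))
    m=(h[...,1]<70)&(h[...,2]>110)&(abs(C[...,0]-.66)<.05)&(abs(C[...,1]+.21)<.06); q=C[m]; 
    if len(q): print('caliper jaw min x',q[:,0].min().round(4),'pts',q[np.argsort(q[:,0])[:5]].round(3).tolist())
to([.62,-.195,.15])
E
```

```text
cap 882 [0.0128 0.034  0.037  0.0637 0.0679] [[ 0.442 -0.227]
 [ 0.515 -0.148]]
side 71
[ 0.6187 -0.2072  0.0195] ((0.6217096447944641, -0.2058316320180893), (0.021029284223914146, 0.022704947739839554), 5.616607666015625) 0.027
caliper jaw min x 0.6375 pts [[0.637, -0.238, 0.01], [0.638, -0.239, 0.004], [0.639, -0.241, 0.006], [0.641, -0.232, 0.007], [0.641, -0.239, 0.007]]
top 64
[ 0.6194 -0.1948  0.0199] ((0.6212014555931091, -0.19464431703090668), (0.01996438018977642, 0.03867129608988762), 9.24563217163086) 0.026
caliper jaw min x 0.642 pts [[0.642, -0.233, 0.008], [0.644, -0.232, -0.002], [0.646, -0.23, 0.006], [0.646, -0.227, 0.004], [0.647, -0.224, 0.003]]
t 15.70 pos [ 0.4854 -0.1859  0.1883] q [-0.46 -0.08  1.77 -0.    1.43 -1.91] yaw of y 82.8 open 0.0603 grip 0.0 F [1.5 0.6 0.1]
shift [-0.1343  0.008   0.0397] turn [-0.004  0.01  -0.   ]
```

Emit:
move_arm:
  deltas: [-0.03,0.002,0,0,0,-0.1,0.7,-0.08,0.005,0.02,0,0,-0.2,0.7,-0.135,0.008,0.05,0,0,-0.25,0.7,-0.135,0.008,0.091,0,0,-0.25,0.7,-0.135,0.008,0.091,0,0,-0.25,0.7,-0.135,0.008,0.091,0,0,-0.25,0.7]

```text
t: 16.45
tool_pos: [0.6171, -0.1934, 0.0916]
orientation: [-0.194, 3.135, -0.001]
force: [0.6, 0.3, 0.6]
opening: 0.0651
gripper_force: 0.0
```

```bash
python3 - <<'E'
from h import *
p,d=snap('side','side6'); 
C=cloud('side',d);h=cv2.cvtColor(p,cv2.COLOR_RGB2HSV)
m=(h[...,0]>=4)&(h[...,0]<16)&(h[...,1]>150)&(h[...,2]>100)&(abs(C[...,0]-.62)<.06)&(abs(C[...,1]+.195)<.07)&(C[...,2]<.04)
q=C[m];q=q[q[:,2]>.008];print(len(q),np.median(q,0) if len(q) else 0,proj('side',[.617,-.1946,.01]))
cv2.imwrite('pics/c6.png',cv2.resize(p[200:330,300:460],None,fx=4,fy=4)[:,:,::-1])
to([.617,-.1946,.0145])
E
```

```text
115 [ 0.61704811 -0.19875023  0.02046558] [377.37687137 280.87530819]
t 16.50 pos [ 0.6178 -0.1938  0.0928] q [-0.38  0.35  1.49 -0.    1.3  -2.08] yaw of y 97.1 open 0.0649 grip 0.0 F [0.5 1.2 0.9]
shift [ 0.0011 -0.0006  0.0783] turn [-0.002  0.003 -0.   ]
```

View pics/c6.png

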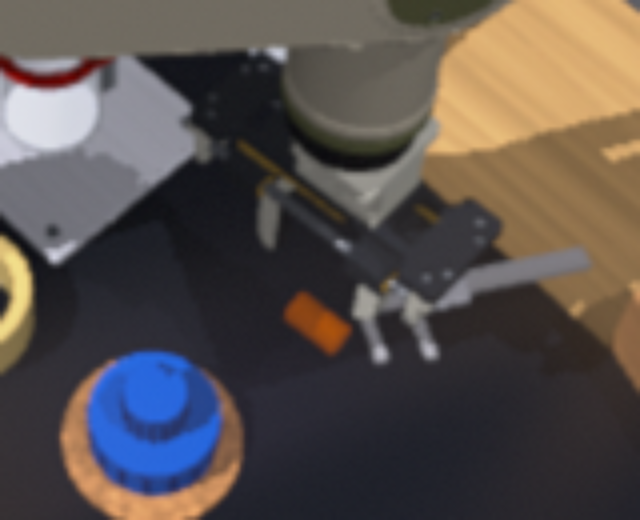

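The crop shows the fingers straddling the stray, which lies at full-image pixel (379,281), with the caliper jaw clear beyond. I narrow the opening a little, descend and grip.

Emit:
move_arm:
  deltas: [0,-0.001,0.03,0,0,0,0.58,0,-0.001,0.05,0,0,0,0.58,0,-0.001,0.065,0,0,0,0.58,0,-0.001,0.0775,0,0,0,0.58,0,-0.001,0.0775,0,0,0,0.58,0,-0.001,0.0775,0,0,0,0,0,-0.001,0.0775,0,0,0,0,0,-0.001,0.0775,0,0,0,0,0,-0.001,0.0775,0,0,0,0,0,-0.001,0.05,0,0,0,0,0,-0.001,0,0,0,0,0,0,-0.001,-0.05,0,0,0,0]
  squeeze: 25

```text
t: 18.0
tool_pos: [0.6166, -0.194, 0.1411]
orientation: [0.195, -3.134, -0.001]
force: [0.7, -0.8, 1.0]
opening: 0.0397
gripper_force: 25.0
```

```bash
python3 - <<'E'
from h import *
to([.5895,.061,.26])
E
```

```text
t 18.00 pos [ 0.6166 -0.194   0.1411] q [-0.38  0.31  1.45 -0.    1.39 -2.08] yaw of y 97.1 open 0.0397 grip 25.0 F [ 0.7 -0.8  1. ]
shift [-0.0046  0.2564 -0.1187] turn [ 0.001 -0.001 -0.   ]
```

Emit:
move_arm:
  deltas: [0,0,-0.06,0,0,0.17,0,0,0.02,-0.12,0,0,0.34,0,-0.001,0.06,-0.12,0,0,0.51,0,-0.002,0.11,-0.12,0,0,0.68,0,-0.003,0.16,-0.12,0,0,0.85,0,-0.004,0.21,-0.12,0,0,1.02,0,-0.005,0.256,-0.12,0,0,1.19,0,-0.005,0.256,-0.12,0,0,1.36,0,-0.005,0.256,-0.12,0,0,1.5,0,-0.005,0.256,-0.08,0,0,1.57,0,-0.005,0.256,-0.05,0,0,1.57,0,-0.005,0.256,-0.03,0,0,1.57,0]

```text
t: 19.5
tool_pos: [0.5895, 0.0605, 0.1684]
orientation: [-2.077, -2.355, 0.002]
force: [0.6, 0.0, 0.6]
opening: 0.0396
gripper_force: 25.0
```

Emit:
move_arm:
  deltas: [0,0,0,0,0,0,0,0,0,0,0,0,0,0,0,0,0,0,0,0,0.65,0,0,0,0,0,0,0.65,0,0,0,0,0,0,0.65,0,0,-0.04,0,0,0,0.65,0,0,-0.09,0,0,0,0.65]

```text
t: 20.38
tool_pos: [0.5894, 0.0604, 0.2599]
orientation: [-2.077, -2.354, 0.004]
force: [0.5, 0.0, 1.0]
opening: 0.0603
gripper_force: 0.0
```

```bash
python3 - <<'E'
from h import *
p,d=snap('side','side7'); p2,d2=snap('top','top7')
cv2.imwrite('pics/c7.png',np.hstack([cv2.resize(p[110:270,220:380],(400,400)),cv2.resize(p2[140:260,240:360],(400,400))])[:,:,::-1])
to([.459,.24,.35])
E
```

```text
t 20.48 pos [0.5934 0.0606 0.2679] q [ 0.02  0.1   1.45  0.    1.58 -0.11] yaw of y 7.2 open 0.0603 grip 0.0 F [0.8 0.2 1.1]
shift [ 0.1947 -0.11   -0.0835] turn [0.011 0.001 0.   ]
```

View pics/c7.png

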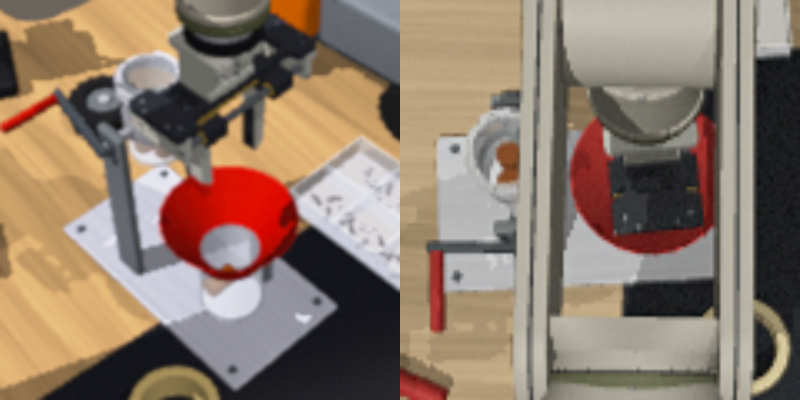

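The side crop shows the stray in the tube at crop (228,275), and the top crop shows orange spacers in the open canister. Next is the crank: I move above its grip with the fingers closing along hinge y.

Emit:
move_arm:
  deltas: [0,0,-0.05,0,0,-0.17,0.6,0,0,-0.09,0,0,-0.34,0.6,0.04,-0.022,-0.09,0,0,-0.51,0.6,0.08,-0.044,-0.09,0,0,-0.68,0.6,0.12,-0.066,-0.09,0,0,-0.85,0.6,0.16,-0.088,-0.09,0,0,-1.02,0.6,0.1944,-0.107,-0.09,0,0,-1.19,0.6,0.1944,-0.107,-0.09,0,0,-1.36,0.6,0.1944,-0.107,-0.09,0,0,-1.536,0.6,0.1944,-0.107,-0.09,0,0,-1.536,0.6,0.1944,-0.107,-0.09,0,0,-1.536,0.6]

```text
t: 21.85
tool_pos: [0.46, 0.2399, 0.3502]
orientation: [0.135, -3.139, 0.0]
force: [0.5, -0.6, 1.0]
opening: 0.0556
gripper_force: 0.0
```

```bash
python3 - <<'E'
from h import *
for c in('side','top'):
    p,d=snap(c,c+'8');C=cloud(c,d);h=cv2.cvtColor(p,cv2.COLOR_RGB2HSV)
    m=((h[...,0]<6)|(h[...,0]>174))&(h[...,1]>150)&(C[...,2]>.2)&(C[...,2]<.3)&(C[...,0]<.52);q=C[m]
    if len(q)>5:
        f=cv2.fitLine(np.float32(q[:,:2]),cv2.DIST_L2,0,.001,.001).ravel();print(c,len(q),q.mean(0).round(4),np.percentile(q[:,0],[2,98]).round(3),'yaw',np.degrees(np.arctan(f[1]/f[0])).round(1))
to([.459,.24,.2555])
E
```

```text
side 85 [0.456  0.235  0.2675] [0.424 0.49 ] yaw 4.2
t 21.95 pos [0.4601 0.2399 0.3503] q [ 0.38 -0.11  1.51  0.    1.74 -1.28] yaw of y 95.0 open 0.0556 grip 0.0 F [ 0.2  0.3 -0.3]
shift [0.001  0.0002 0.0948] turn [-0. -0.  0.]
```

Emit:
move_arm:
  deltas: [0,0,0.04,0,0,0,0.6,0,0,0.075,0,0,0,0.6,0,0,0.095,0,0,0,0.6,0,0,0.095,0,0,0,0.6,0,0,0.095,0,0,0,0,0,0,0.095,0,0,0,0,0,0,0.095,0,0,0,0,0,0,0.095,0,0,0,0,0,0,0.095,0,0,0,0,0,0,0.095,0,0,0,0,0,0,0.095,0,0,0,0,0,0,0.095,0,0,0,0]
  squeeze: 40

```text
t: 23.45
tool_pos: [0.4601, 0.2399, 0.2555]
orientation: [-0.141, 3.138, -0.0]
force: [-0.5, -1.4, 2.6]
opening: 0.0118
gripper_force: 40.0
```

```bash
python3 - <<'E'
from h import *
to([.459,.24,.2555])
a0=np.radians(63)
r=[]
for i in range(1,23):
    a=a0-.1*i; r.append((0,round(.075*(np.sin(a)-np.sin(a0)),4),round(-.075*(np.cos(a)-np.cos(a0)),4)))
print(r); b=r[10]; print([(0,round(x[1]-b[1],4),round(x[2]-b[2],4)) for x in r[11:]])
E
```

```text
t 23.45 pos [0.4601 0.2399 0.2555] q [ 0.38 -0.1   1.67 -0.    1.57 -1.28] yaw of y 95.2 open 0.0118 grip 40.0 F [-0.5 -1.4  2.6]
shift [0.0011 0.0002 0.    ] turn [-0.  0. -0.]
[(0, np.float64(-0.0037), np.float64(-0.0065)), (0, np.float64(-0.0081), np.float64(-0.0126)), (0, np.float64(-0.013), np.float64(-0.0182)), (0, np.float64(-0.0185), np.float64(-0.0233)), (0, np.float64(-0.0245), np.float64(-0.0279)), (0, np.float64(-0.0309), np.float64(-0.0318)), (0, np.float64(-0.0376), np.float64(-0.035)), (0, np.float64(-0.0447), np.float64(-0.0376)), (0, np.float64(-0.052), np.float64(-0.0395)), (0, np.float64(-0.0594), np.float64(-0.0406)), (0, np.float64(-0.0669), np.float64(-0.041)), (0, np.float64(-0.0743), np.float64(-0.0406)), (0, np.float64(-0.0818), np.float64(-0.0394)), (0, np.float64(-0.089), np.float64(-0.0376)), (0, np.float64(-0.0961), np.float64(-0.035)), (0, np.float64(-0.1028), np.float64(-0.0318)), (0, np.float64(-0.1092), np.float64(-0.0278)), (0, np.float64(-0.1152), np.float64(-0.0233)), (0, np.float64(-0.1207), np.float64(-0.0182)), (0, np.float64(-0.1256), np.float64(-0.0125)), (0, np.float64(-0.13), np.float64(-0.0064)), (0, np.float64(-0.1337), np.float64(0.0001))]
[(0, np.float64(-0.0074), np.float64(0.0004)), (0, np.float64(-0.0149), np.float64(0.0016)), (0, np.float64(-0.0221), np.float64(0.0034)), (0, np.float64(-0.0292), np.float64(0.006)), (0, np.float64(-0.0359), np.float64(0.0092)), (0, np.float64(-0.0423), np.float64(0.0132)), (0, np.float64(-0.0483), np.float64(0.0177)), (0, np.float64(-0.0538), np.float64(0.0228)), (0, np.float64(-0.0587), np.float64(0.0285)), (0, np.float64(-0.0631), np.float64(0.0346)), (0, np.float64(-0.0668), np.float64(0.0411))]
```

Emit:
move_arm:
  deltas: [0,-0.0037,-0.0065,0,0,0,0,0,-0.0081,-0.0126,0,0,0,0,0,-0.013,-0.0182,0,0,0,0,0,-0.0185,-0.0233,0,0,0,0,0,-0.0245,-0.0279,0,0,0,0,0,-0.0309,-0.0318,0,0,0,0,0,-0.0376,-0.035,0,0,0,0,0,-0.0447,-0.0376,0,0,0,0,0,-0.052,-0.0395,0,0,0,0,0,-0.0594,-0.0406,0,0,0,0,0,-0.0669,-0.041,0,0,0,0]

```text
t: 24.82
tool_pos: [0.4654, 0.1759, 0.2977]
orientation: [-0.146, 3.138, 0.008]
force: [-4.5, 9.7, 2.8]
opening: 0.0115
gripper_force: 40.0
```

Emit:
move_arm:
  deltas: [0,-0.0074,0.0004,0,0,0,0,0,-0.0149,0.0016,0,0,0,0,0,-0.0221,0.0034,0,0,0,0,0,-0.0292,0.006,0,0,0,0,0,-0.0359,0.0092,0,0,0,0,0,-0.0423,0.0132,0,0,0,0,0,-0.0483,0.0177,0,0,0,0,0,-0.0538,0.0228,0,0,0,0,0,-0.0587,0.0285,0,0,0,0,0,-0.0631,0.0346,0,0,0,0,0,-0.0668,0.0411,0,0,0,0,0,-0.0668,0.0411,0,0,0,0]

```text
t: 26.32
tool_pos: [0.4712, 0.1083, 0.2548]
orientation: [0.143, -3.137, -0.005]
force: [-2.5, 6.8, -0.3]
opening: 0.0122
gripper_force: 40.0
```

```bash
python3 - <<'E'
from h import *
p,d=snap('side','side9'); p2,d2=snap('top','top9')
cv2.imwrite('pics/c9.png',np.hstack([cv2.resize(p[110:270,220:380],(400,400)),cv2.resize(p2[140:260,240:360],(400,400))])[:,:,::-1])
to([.459,.24,.2555])
E
```

```text
t 26.43 pos [0.4712 0.1083 0.2548] q [ 0.12 -0.2   1.76  0.    1.58 -1.54] yaw of y 95.2 open 0.0118 grip 40.0 F [-3.   6.1 -0.8]
shift [ 1.000e-04  1.323e-01 -3.000e-04] turn [ 0.003 -0.002 -0.   ]
```

View pics/c9.png

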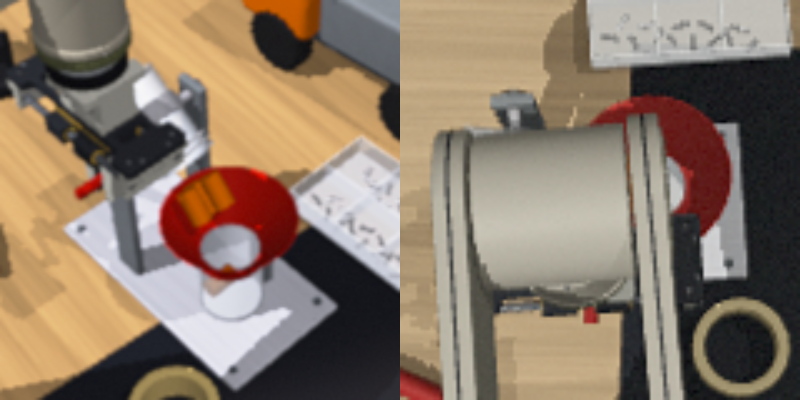

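The side crop shows two spacers at (205,195), on the funnel wall under the canister mouth, apparently still sliding. I wait a second and look again.

Emit:
move_arm:
  deltas: [0,0,0,0,0,0,0,0,0,0,0,0,0,0,0,0,0,0,0,0,0,0,0,0,0,0,0,0,0,0,0,0,0,0,0,0,0,0,0,0,0,0]

```text
t: 27.18
tool_pos: [0.4711, 0.1083, 0.2548]
orientation: [0.143, -3.136, -0.004]
force: [-3.5, 5.7, -0.4]
opening: 0.0119
gripper_force: 40.0
```

```bash
python3 - <<'E'
from h import *
p0=cv2.imread('pics/side9.png')
p,d=snap('side','side10')
print(np.abs(p[170:225,285:345].astype(int)-p0[170:225,285:345,::-1]).max(-1).__gt__(40).sum())
C=cloud('side',d);h=cv2.cvtColor(p,cv2.COLOR_RGB2HSV)
m=(h[...,0]>=6)&(h[...,0]<18)&(h[...,1]>150)&(h[...,2]>90);m[:,:284]=0;m[:,345:]=0;m[:165]=0;m[250:]=0
n,l,st,ce=cv2.connectedComponentsWithStats(m.astype(np.uint8))
for i in range(1,n):
    if st[i,4]>4: print(st[i],np.median(C[l==i],0).round(3),C[l==i].min(0).round(3),C[l==i].max(0).round(3))
E
```

```text
363
[310 176   6   1   6] [0.637 0.118 0.159] [0.632 0.115 0.158] [0.644 0.123 0.161]
[318 177  11   4  11] [0.658 0.095 0.158] [0.649 0.078 0.155] [0.663 0.107 0.161]
[330 181   5   5   5] [0.664 0.063 0.16 ] [0.663 0.052 0.158] [0.665 0.07  0.162]
[338 197   2   6   6] [0.641 0.004 0.159] [ 0.632 -0.002  0.158] [0.646 0.01  0.161]
[309 216   7   3  17] [0.588 0.06  0.061] [ 0.538 -0.006  0.037] [0.597 0.083 0.16 ]
```

The funnel walls are clear, so the spacers dropped through. I swing the canister back with the mirrored arc.

Emit:
move_arm:
  deltas: [0,0.0037,-0.0065,0,0,0,0,0,0.0081,-0.0126,0,0,0,0,0,0.013,-0.0182,0,0,0,0,0,0.0185,-0.0233,0,0,0,0,0,0.0245,-0.0279,0,0,0,0,0,0.0309,-0.0318,0,0,0,0,0,0.0376,-0.035,0,0,0,0,0,0.0447,-0.0376,0,0,0,0,0,0.052,-0.0395,0,0,0,0,0,0.0594,-0.0406,0,0,0,0,0,0.0669,-0.041,0,0,0,0]

```text
t: 28.6
tool_pos: [0.4661, 0.1724, 0.2987]
orientation: [-0.14, 3.137, -0.004]
force: [-4.9, -11.0, -0.6]
opening: 0.0121
gripper_force: 40.0
```

Emit:
move_arm:
  deltas: [0,0.0074,0.0004,0,0,0,0,0,0.0149,0.0016,0,0,0,0,0,0.0221,0.0034,0,0,0,0,0,0.0292,0.006,0,0,0,0,0,0.0359,0.0092,0,0,0,0,0,0.0423,0.0132,0,0,0,0,0,0.0483,0.0177,0,0,0,0,0,0.0538,0.0228,0,0,0,0,0,0.0587,0.0285,0,0,0,0,0,0.0631,0.0346,0,0,0,0,0,0.0668,0.0411,0,0,0,0,0,0.068,0.043,0,0,0,0]

```text
t: 30.1
tool_pos: [0.4626, 0.2404, 0.2579]
orientation: [-0.139, 3.13, -0.002]
force: [-0.8, -15.3, 13.9]
opening: 0.0114
gripper_force: 40.0
```

Emit:
move_arm:
  deltas: [0,0,0,0,0,0,0,0,0,0,0,0,0,0,0,0,0,0,0,0,0.4,0,0,0,0,0,0,0.4,0,0,0,0,0,0,0.4,0,0,-0.05,0,0,0,0.5,0,0,-0.11,0,0,0,0.5,0,-0.04,-0.17,0,0,0,0.6,0,-0.09,-0.18,0,0,0,0.6,0,-0.14,-0.18,0,0,0,0.6,0,-0.19,-0.18,0,0,0,0.6,0,-0.24,-0.18,0,0,0,0.6]

```text
t: 31.6
tool_pos: [0.4815, 0.0009, 0.4336]
orientation: [-0.143, 3.137, 0.0]
force: [0.6, 0.4, -0.7]
opening: 0.0557
gripper_force: 0.0
```

```bash
python3 - <<'E'
from h import *
p,d=snap('side','side11'); p2,d2=snap('top','top11')
cv2.imwrite('pics/c11.png',np.hstack([cv2.resize(p[110:270,220:380],(400,400)),cv2.resize(p2[140:260,240:360],(400,400))])[:,:,::-1])
for c,p,d in(('side',p,d),('top',p2,d2)):
    C=cloud(c,d);h=cv2.cvtColor(p,cv2.COLOR_RGB2HSV)
    m=((h[...,0]<6)|(h[...,0]>174))&(h[...,1]>150)&(C[...,2]>.2)&(C[...,2]<.3)&(C[...,0]<.52);q=C[m]
    if len(q): print(c,'grip',q.mean(0).round(4))
    b=(h[...,0]>95)&(h[...,0]<130)&(h[...,1]>130)&(C[...,2]<.1)&(abs(C[...,0]-.48)<.08)&(abs(C[...,1]+.185)<.08);q=C[b]
    if len(q):
        s=q[q[:,2]>.055];print(c,'knob',s.mean(0).round(4) if len(s) else 0, cv2.minEnclosingCircle(np.float32(q[:,:2])), q[:,2].max())
to([.4815,-.185,.2])
E
```

```text
side grip [0.4563 0.2355 0.2671]
side knob [ 0.482  -0.1871  0.0651] ((0.48347899317741394, -0.18578101694583893), 0.04398060962557793) 0.0710852404353792
top grip [0.4581 0.2396 0.2684]
top knob [ 0.4808 -0.1997  0.0656] ((0.4873118996620178, -0.17511078715324402), 0.050977930426597595) 0.06945047021436722
t 31.70 pos [ 0.4816 -0.0015  0.4331] q [-0.11 -0.18  1.42 -0.    1.9  -1.77] yaw of y 94.9 open 0.0556 grip 0.0 F [ 0.7 -0.2  0.1]
shift [ 0.0157 -0.1825  0.2333] turn [-0.001 -0.     0.   ]
```

View pics/c11.png

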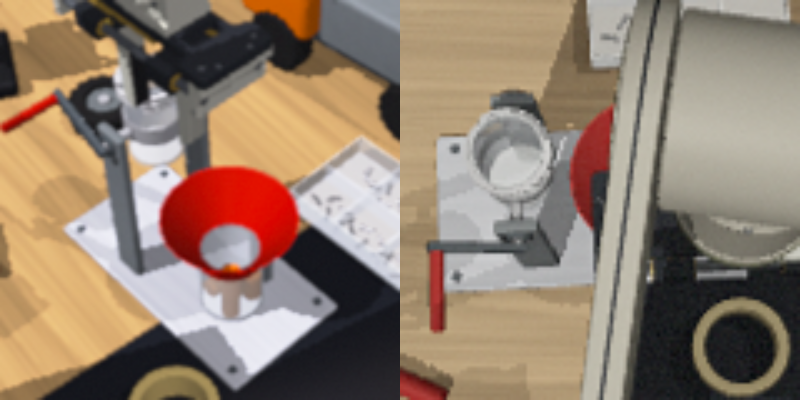

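The crops show the canister upright and empty, the crank back at its start, the funnel clear and spacers in the tube. I go back to the cap and grip it at the same yaw as before.

Emit:
move_arm:
  deltas: [0.004,-0.05,0,0,0,0.1,0.65,0.008,-0.1,0.04,0,0,0.215,0.65,0.012,-0.15,0.1,0,0,0.215,0.65,0.016,-0.184,0.16,0,0,0.215,0.65,0.016,-0.184,0.22,0,0,0.215,0.65,0.016,-0.184,0.27,0,0,0.215,0.65,0.016,-0.184,0.3,0,0,0.215,0.65,0.016,-0.184,0.3,0,0,0.215,0.65,0.016,-0.184,0.3,0,0,0.215,0.65]

```text
t: 32.83
tool_pos: [0.4835, -0.1824, 0.1353]
orientation: [0.195, 3.133, -0.001]
force: [0.1, -0.4, 0.4]
opening: 0.0606
gripper_force: 0.0
```

```bash
python3 - <<'E'
from h import *
to([.482,-.1855,.0515])
E
```

```text
t 32.83 pos [ 0.4835 -0.1824  0.1353] q [-0.46 -0.03  1.83  0.    1.34 -1.91] yaw of y 82.9 open 0.0606 grip 0.0 F [ 0.1 -0.4  0.4]
shift [ 0.0013 -0.0032  0.0838] turn [-0.001  0.002 -0.   ]
```

Emit:
move_arm:
  deltas: [0.001,-0.003,0.03,0,0,0,0.65,0.001,-0.003,0.06,0,0,0,0.65,0.001,-0.003,0.083,0,0,0,0.65,0.001,-0.003,0.083,0,0,0,0.65,0.001,-0.003,0.083,0,0,0,0,0.001,-0.003,0.083,0,0,0,0,0.001,-0.003,0.083,0,0,0,0,0.001,-0.003,0.083,0,0,0,0,0.001,-0.003,0.083,0,0,0,0]
  squeeze: 40

```text
t: 33.95
tool_pos: [0.4821, -0.1859, 0.0521]
orientation: [0.196, 3.133, -0.002]
force: [-0.1, 0.0, 7.4]
opening: 0.0412
gripper_force: 40.0
```

Emit:
move_arm:
  deltas: [0,0,-0.04,0,0,0,0,0,0,-0.1,0,0,0,0,0,0,-0.16,0,0,0,0,0,0,-0.22,0,0,0,0,0,0,-0.28,0,0,0,0,0,0,-0.34,0,0,0,0,0,0,-0.37,0,0,0,0,-0.006,0.047,-0.37,0,0,0,0,-0.012,0.095,-0.37,0,0,0,0,-0.018,0.143,-0.37,0,0,0,0,-0.018,0.143,-0.37,0,0,0,0]

```text
t: 35.33
tool_pos: [0.5167, -0.0428, 0.4205]
orientation: [0.189, 3.136, 0.001]
force: [0.1, -0.3, -1.1]
opening: 0.0413
gripper_force: 40.0
```

```bash
python3 - <<'E'
from h import *
cap('side12')
to([.577,.1813,.40])
E
```

```text
cap 969 [0.3758 0.3917 0.404  0.4064 0.4347] [[ 0.475 -0.087]
 [ 0.544 -0.008]]
t 35.38 pos [ 0.5165 -0.0445  0.4205] q [-0.18 -0.09  1.36 -0.    1.86 -1.63] yaw of y 83.0 open 0.0414 grip 40.0 F [ 0.6 -0.2 -1.8]
shift [-0.0326  0.2314  0.0205] turn [-0.  0. -0.]
```

Emit:
move_arm:
  deltas: [-0.009,0.06,0,0,0,0,0,-0.017,0.12,0,0,0,0,0,-0.026,0.18,0,0,0,0,0,-0.0324,0.2314,0,0,0,0,0,-0.0324,0.2314,0.02,0,0,0,0,-0.0324,0.2314,0.05,0,0,0,0,-0.0324,0.2314,0.065,0,0,0,0,-0.0324,0.2314,0.065,0,0,0,0,-0.0324,0.2314,0.065,0,0,0,0]

```text
t: 36.5
tool_pos: [0.5778, 0.1793, 0.3568]
orientation: [0.197, 3.134, 0.001]
force: [1.2, -0.2, -0.8]
opening: 0.0412
gripper_force: 40.0
```

```bash
python3 - <<'E'
from h import *
q=cap('side13'); m=np.median(q[:,2])
s=q[abs(q[:,2]-np.percentile(q[:,2],60))<.006]; print(cv2.minEnclosingCircle(np.float32(s[:,:2])))
to([.5768,.1815,.334])
E
```

```text
cap 690 [0.3116 0.3255 0.3399 0.3427 0.3713] [[0.536 0.135]
 [0.611 0.208]]
((0.5776808261871338, 0.1764068901538849), 0.04334959760308266)
t 36.55 pos [0.5779 0.1795 0.357 ] q [ 0.22  0.13  1.26 -0.    1.75 -1.23] yaw of y 82.8 open 0.0414 grip 40.0 F [ 0.4  0.6 -0.7]
shift [0.0014 0.0018 0.023 ] turn [0.001 0.002 0.   ]
```

Emit:
move_arm:
  deltas: [0.0013,0.0023,0,0,0,0,0,0.0013,0.0023,0.012,0,0,0,0,0.0013,0.0023,0.018,0,0,0,0,0.0013,0.0023,0.0225,0,0,0,0,0.0013,0.0023,0.0225,0,0,0,0,0.0013,0.0023,0.0225,0,0,0,0]

```text
t: 37.3
tool_pos: [0.5766, 0.1824, 0.3338]
orientation: [0.196, 3.134, 0.001]
force: [-1.1, -0.2, 5.5]
opening: 0.0408
gripper_force: 40.0
```

```bash
python3 - <<'E'
from h import *
q=cap('side14')
s=q[abs(q[:,2]-np.percentile(q[:,2],60))<.006]; print(cv2.minEnclosingCircle(np.float32(s[:,:2])))
to([.5768,.1815,.334])
E
```

```text
cap 680 [0.2881 0.3026 0.3168 0.3195 0.3483] [[0.535 0.139]
 [0.61  0.213]]
((0.5756379961967468, 0.17934273183345795), 0.04305725172162056)
t 37.35 pos [0.5766 0.1824 0.3338] q [ 0.22  0.12  1.31  0.    1.71 -1.22] yaw of y 82.9 open 0.0418 grip 40.0 F [-0.7  0.2  5. ]
shift [-0.0003 -0.0009 -0.0002] turn [0.001 0.002 0.   ]
```

Emit:
move_arm:
  deltas: [0,-0.0005,0.0005,0,0,0.17,0,0,-0.0005,0.0013,0,0,0.34,0,0,-0.0005,0.002,0,0,0.51,0,0,-0.0005,0.0026,0,0,0.68,0,0,-0.0005,0.0032,0,0,0.85,0,0,-0.0005,0.0039,0,0,1.02,0,0,-0.0005,0.0045,0,0,1.19,0,0,-0.0005,0.0052,0,0,1.36,0,0,-0.0005,0.0058,0,0,1.53,0,0,-0.0005,0.0065,0,0,1.7,0,0,-0.0005,0.0071,0,0,1.87,0,0,-0.0005,0.0078,0,0,2.04,0]

```text
t: 38.85
tool_pos: [0.5772, 0.1823, 0.3261]
orientation: [2.778, 1.466, 0.005]
force: [2.3, 2.0, 5.0]
opening: 0.0416
gripper_force: 40.0
```

```bash
python3 - <<'E'
from h import *
q=cap('side15')
s=q[abs(q[:,2]-np.percentile(q[:,2],60))<.006]; print(cv2.minEnclosingCircle(np.float32(s[:,:2])))
to([.5768,.1815,.326])
E
```

```text
cap 725 [0.2806 0.2968 0.3097 0.3318 0.3412] [[0.535 0.137]
 [0.601 0.199]]
((0.5740429162979126, 0.1782572716474533), 0.04279933497309685)
t 38.90 pos [0.577  0.1823 0.326 ] q [0.22 0.12 1.32 0.   1.69 0.83] yaw of y -34.8 open 0.0413 grip 40.0 F [2.2 2.4 4.5]
shift [-0.0007  0.0003 -0.    ] turn [ 0.002 -0.002 -0.   ]
```

The thread caught: the cap is following down at pitch. I continue, then regrip.

Emit:
move_arm:
  deltas: [0,0,0.0006,0,0,0.17,0,0,0,0.0013,0,0,0.34,0,0,0,0.002,0,0,0.51,0,0,0,0.0026,0,0,0.68,0,0,0,0.0032,0,0,0.85,0,0,0,0.0039,0,0,1.02,0,0,0,0.0045,0,0,1.19,0,0,0,0.0052,0,0,1.36,0,0,0,0.0058,0,0,1.53,0,0,0,0.0065,0,0,1.68,0,0,0,0.0065,0,0,1.68,0.7,0,0,0.0065,0,0,1.68,0.7]

```text
t: 40.4
tool_pos: [0.5759, 0.1817, 0.3178]
orientation: [2.951, -1.075, -0.002]
force: [0.0, 0.5, -0.4]
opening: 0.057
gripper_force: 0.0
```

Emit:
move_arm:
  deltas: [0,0,0,0,0,0,0.7,0,0,0,0,0,0,0.7,0,0,0,0,0,-0.18,0.7,0,0,0,0,0,-0.36,0.7,0,0,0,0,0,-0.54,0.7,0,0,0,0,0,-0.72,0.7,0,0,0,0,0,-0.9,0.7,0,0,0,0,0,-1.08,0.7,0,0,0,0,0,-1.26,0.7,0,0,0,0,0,-1.44,0.7,0,0,0,0,0,-1.62,0.7,0,0,0,0,0,-1.8,0.7]

```text
t: 41.9
tool_pos: [0.5763, 0.1818, 0.3183]
orientation: [-2.675, -1.647, 0.0]
force: [-0.7, 0.6, -0.0]
opening: 0.0655
gripper_force: 0.0
```

```bash
python3 - <<'E'
from h import *
q=cap('side16')
s=q[abs(q[:,2]-np.percentile(q[:,2],60))<.006]; print(cv2.minEnclosingCircle(np.float32(s[:,:2])))
to([.5768,.1815,.32])
E
```

```text
cap 768 [0.2746 0.2916 0.3034 0.3235 0.3343] [[0.535 0.139]
 [0.606 0.208]]
((0.5742819309234619, 0.1786021739244461), 0.04299097880721092)
t 41.95 pos [0.5762 0.1818 0.3183] q [0.22 0.12 1.34 0.   1.68 0.68] yaw of y -26.2 open 0.0653 grip 0.0 F [-0.4  0.6 -0.1]
shift [-0.      0.0007 -0.0017] turn [-0.  0. -0.]
```

Emit:
move_arm:
  deltas: [0,0,0,0,0,0,0,0,0,0,0,0,0,0,0,0,0,0,0,0,0,0,0,0,0,0,0,0,0,0,0,0,0,0,0,0,0,0,0,0,0,0,0,0,0.0006,0,0,0.17,0,0,0,0.0013,0,0,0.34,0,0,0,0.002,0,0,0.51,0,0,0,0.0026,0,0,0.68,0,0,0,0.0032,0,0,0.85,0,0,0,0.0039,0,0,1.02,0]

```text
t: 43.45
tool_pos: [0.5761, 0.1819, 0.3143]
orientation: [-3.139, -0.112, 0.001]
force: [0.3, 0.8, -1.4]
opening: 0.0414
gripper_force: 40.0
```

Emit:
move_arm:
  deltas: [0,0,0.0006,0,0,0.15,0,0,0,0.0012,0,0,0.3,0,0,0,0.0017,0,0,0.42,0,0,0,0.002,0,0,0.52,0,0,0,0.002,0,0,0.6,0,0,0,0.002,0,0,0.6,0]

```text
t: 44.2
tool_pos: [0.5764, 0.182, 0.3129]
orientation: [-3.034, 0.812, -0.001]
force: [0.4, 0.3, 2.1]
opening: 0.0414
gripper_force: 40.0
```

```bash
python3 - <<'E'
from h import *
s=robot.read_state();print(s['wrist_torque'])
q=cap('side17')
to([.5768,.1815,.32])
E
```

```text
[ 0.22164285 -0.01681299 -0.02835797]
cap 571 [0.2681 0.2813 0.2965 0.299  0.3145] [[0.535 0.137]
 [0.608 0.203]]
t 44.25 pos [0.5764 0.182  0.3129] q [0.22 0.12 1.35 0.   1.67 2.31] yaw of y -119.9 open 0.0416 grip 40.0 F [0.  1.  1.9]
shift [ 0.0006  0.0002 -0.0071] turn [-0.001 -0.     0.   ]
```

Emit:
move_arm:
  deltas: [0,0,0.0003,0,0,0.1,0,0,0,0.0006,0,0,0.2,0,0,0,0.0006,0,0,0.25,0,0,0,0.0006,0,0,0.25,0]

```text
t: 44.75
tool_pos: [0.5766, 0.1822, 0.3129]
orientation: [-2.91, 1.181, -0.002]
force: [0.5, 1.8, 5.9]
opening: 0.0413
gripper_force: 40.0
```

```bash
python3 - <<'E'
from h import *
s=robot.read_state();print(s['wrist_torque'])
to([.5768,.1815,.32])
E
```

```text
[ 0.49949175  0.11973205 -0.14923424]
t 44.75 pos [0.5766 0.1822 0.3129] q [0.22 0.12 1.35 0.   1.67 2.56] yaw of y -134.2 open 0.0413 grip 40.0 F [0.5 1.8 5.9]
shift [ 0.0007  0.0004 -0.0071] turn [-0.002 -0.     0.   ]
```

Emit:
move_arm:
  deltas: [0,0,0,0,0,0,0.8,0,0,0,0,0,0,0.8,0,0,0,0,0,0,0.8,0,0,-0.03,0,0,0,0.8,0,0,-0.08,0,0,0,0.8,0,0,-0.14,0,0,-0.1,0.8,0,0,-0.17,0,0,-0.2,0.8]

```text
t: 45.62
tool_pos: [0.5764, 0.1817, 0.486]
orientation: [-3.013, 0.882, -0.006]
force: [1.0, 0.7, 0.0]
opening: 0.0742
gripper_force: 0.0
```

Emit:
move_arm:
  deltas: [0.02,0.04,0,0,0,0,0.8,0.04,0.08,0,0,0,0,0.8,0.06,0.12,0,0,0,0,0.8,0.08,0.16,0,0,0,0,0.8,0.08,0.16,0,0,0,0,0.8,0.08,0.16,0,0,0,0,0.8]

```text
t: 46.38
tool_pos: [0.5568, 0.0042, 0.4818]
orientation: [-3.013, 0.888, 0.001]
force: [-0.4, 0.0, 0.8]
opening: 0.0744
gripper_force: 0.0
```

```bash
python3 - <<'E'
from h import *
p,d=snap('side','side18'); p2,d2=snap('top','top18')
for c,p_,d_ in(('top',p2,d2),('side',p,d)):
    C=cloud(c,d_);h=cv2.cvtColor(p_,cv2.COLOR_RGB2HSV)
    m=(h[...,0]>95)&(h[...,0]<130)&(h[...,1]>130)&(d_>0)&(abs(C[...,0]-.577)<.07)&(abs(C[...,1]-.18)<.07)
    q=C[m]; 
    if len(q)<50: print(c,len(q)); continue
    zt=np.percentile(q[:,2],97); print(c,np.median(q,0).round(4),np.percentile(q,2,axis=0).round(3),np.percentile(q,98,axis=0).round(3))
    s=q[q[:,2]>zt-.008];print(cv2.minEnclosingCircle(np.float32(s[:,:2])))
cv2.imwrite('pics/c18.png',np.hstack([cv2.resize(p[110:270,220:380],(400,400)),cv2.resize(p2[140:260,240:360],(400,400))])[:,:,::-1])
to([.5768,.1815,.32])
E
```

```text
top [0.5709 0.1788 0.2988] [0.535 0.142 0.279] [0.614 0.22  0.33 ]
((0.5766859650611877, 0.18188735842704773), 0.021936899051070213)
side [0.5652 0.1635 0.298 ] [0.535 0.138 0.269] [0.61  0.212 0.329]
((0.5767507553100586, 0.17858894169330597), 0.021324969828128815)
t 46.48 pos [0.5569 0.005  0.4818] q [-0.08  0.06  1.11  0.    1.98  2.06] yaw of y -122.8 open 0.0749 grip 0.0 F [ 0.5  0.6 -0.1]
shift [-0.0787 -0.1592  0.1619] turn [-0.  0. -0.]
```

View pics/c18.png

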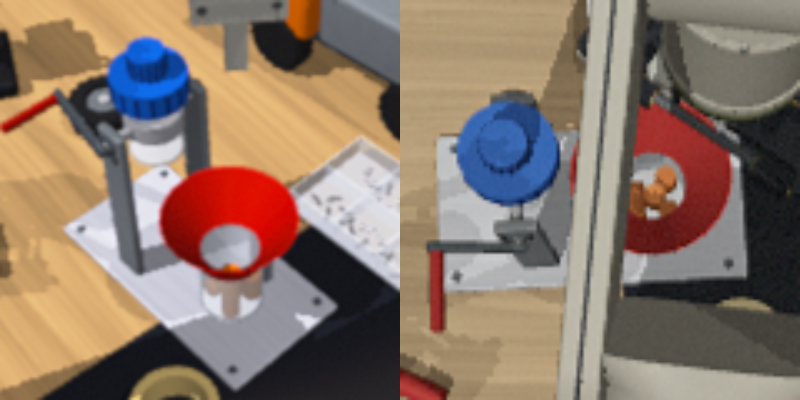

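View pics/side18.png

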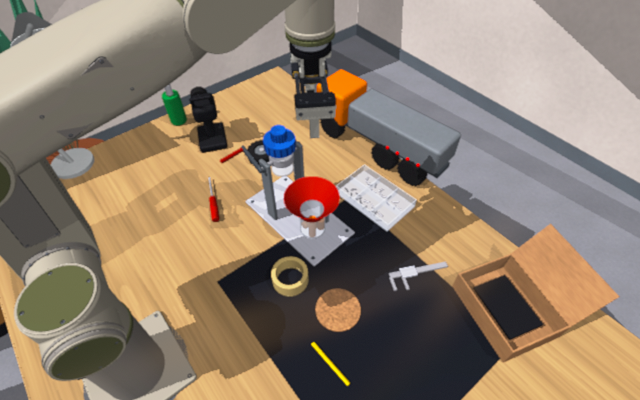

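The cap sits at its starting height, the table is clear of strays, and the spacers show in the tube throat at top crop (655,190). I check their depth once, then hand in.

```bash
python3 - <<'E'
from h import *
p=cv2.imread('pics/top18.png');d=np.load('pics/top18.npy');C=cloud('top',d);h=cv2.cvtColor(p,cv2.COLOR_BGR2HSV)
m=(h[...,0]>=6)&(h[...,0]<18)&(h[...,1]>130)&(np.hypot(C[...,0]-.589,C[...,1]-.061)<.04)&(C[...,2]<.15)
q=C[m];print(len(q),q.max(0),np.percentile(q[:,2],[5,50,95]))
if q[:,2].max()<.115: print(robot.close_job())
E
```

```text
131 [0.6168332  0.08383391 0.11162631] [0.02858759 0.05176603 0.06383453]
the job is handed in; nothing more can be done
None
```

I handed the job in at about 47 s of robot time, and the verdict did not come back to me. From the last images, the cap is back at its starting height on the upright canister, the spacers lie in the tube (including the one stray I found), and nothing else looks disturbed.

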